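# Dispense milling balls into the dish with the hopper lever

### The arm

A 6-joint arm with a two-finger parallel gripper is mounted at the origin on the work surface. World frame = base frame: x ahead of the robot, y to its left, z up, the work surface at z = 0. Lengths are in m, angles in degrees, forces in N, time in s.
With the tool pointing down it reaches from about 0.275 to 0.725 m from the base axis. Payload 5.6 kg.
Tool frame: the origin (TCP) lies midway between the tips of the shut fingers; the grasp point (between the pads) lies 19 mm behind it; z points along the fingers, y is the direction in which the jaws open and shut (so a half turn about z gives the same grasp; the last joint's range is limited). The gripper opens to 85 mm and grips with 20 to 120 N. Pads are 22 mm wide; open, the fingers measure 114 mm over their backs; the gripper's body (76 mm by 85 mm) begins 54 mm behind the grasp point. The pads swing forward as they close: fully open they stand 13 mm farther back than shut.
Start: joints at [-48.037, 14.616, 6.199, 0, -81.583, -16.306], TCP at [0.238, -0.496, 0.231] pointing down, gripper open.
Joint ranges: [-168.99, 168.99], [-69.2, 112.95], [-62.41, 85.93], [-164.36, 98.24], [-168.68, -3.75], [-174.98, 174.98]. Speed limits (degrees/s): [147.25, 147.25, 180, 180, 180, 180].

### API

Orientations are given as [roll, pitch, yaw] about the fixed x, y, z axes, in that order (R = Rz(yaw) Ry(pitch) Rx(roll)).
In Python, from rig import ctrl, eyes gives the robot as it stands.
- The arm moves only by the tool move_arm, never from a script. Its argument "moves" is a list of rows, each a list of 5 numbers: the shift along the tool's x, y, z in mm, then the turn about the tool's z in rad, then the opening, from 0 (shut) to 1 (fully open). A call has 1 to 10 rows; each row is the pose to reach, as a shift and turn from the pose commanded when the call began, along the tool's axes at that moment; what a row does not reach only later rows make up. A row lasts 1/8 s, in which the tool goes at most 62.5 mm and 10.7 degrees, less where a joint would pass 70% of its speed; a pose out of reach is approached as far as the arm can. A call with a gripper value outside its range is refused whole. The fingers move at their own pace and stop on an object; "force" is the grip in N (left out, the last holds). Time passes only in rows, so rows that repeat a pose let the fingers close. It gives the time, the measured TCP pose, the force and the opening at its end, in the units of the state.
- ctrl.observe(): the state, without advancing time (a new reading comes with each control period).
- eyes.grab_frame(name): name is "scene" or "side" or "wrist"; returns the picture (400x640x3 uint8, red, green, blue); there is no depth.
- eyes.camera_model(name): a dict with "vfov" (degrees; the focal length in pixels is half the picture's height over the tangent of half this angle, whatever the lens; pixels are square), "cx", "cy" (the principal point, pixels), "extrinsics" (4x4, takes a point from camera to world coordinates); the wrist camera has in their place "T_tool_cam" (4x4, takes a point from camera to tool coordinates, whose origin is the TCP and whose axes are the flange's). Camera axes: x right, y down, z forward; pixel columns grow to the right and rows downward; lengths in m; the calibration is good to about 2 mm. The wrist camera is an equidistant fisheye: a pixel r from the principal point sees the ray r / f radians off the axis. A picture is of the moment at which its call begins: read the wrist's pose just before it. camera_model takes no time and is no camera call.
- ctrl.finish_job(): hands the job in, once; it reports no verdict.
The state is a dict: "t": time; "joint_pos": joint angles; "qvel": joint speeds; "joint_torque": joint torques, N m; "ee_pos": TCP position; "orientation": TCP orientation; "force": force on the tool from outside, world axes, zero at the start; "torque": the same for the moment, N m; "grip_width": opening from 0.0 (shut) to 1.0 (fully open).
Only numpy, scipy, OpenCV 4.12 (cv2) and the standard library are available. Lean on these libraries where they do the work, as an engineer would, in place of code of your own. Each camera call takes 0.05 s, during which the arm holds its last target.

### The job

Push the terracotta dish along the table, without picking it up, until it is fully home in the V-shaped stop under the ball hopper's outlet. Then press the hopper's side lever all the way down with a fingertip and keep it down until all three milling balls have rolled into the dish, and ease the lever back up so that the lid shuts softly and does not slam. Do not touch the lid or the balls, do not lift the dish, and leave everything else where it stands.

Things in the scene. Friction and masses are not known exactly. Their poses are not given: they have to be found in the camera images.
- hopper: Fixed ball dispenser: plywood block, 150 x 120 mm in plan, with an open steel trough sloping down to an outlet closed by a lid. Origin on the table under the middle of the block's front face; -x points out of the outlet, roughly to the robot, y to the lever's side, z up. Trough lip 45 mm in front of the origin, 85 mm up. It stands at a slight turn.
- housing_top (a point): Centre of the top of the hopper's grey linkage housing (100 mm in the hopper's x, 45 mm in y), 185 mm above the table, the tallest part of the hopper; it stands between lid and lever.
- dock (a point): Point on the table where the dish's centre lies when fully home, 85 mm in front of the hopper's origin. The V stop, two fixed wooden bars 18 mm high, 12 mm thick and 85 mm long at 45 degrees to either side, opens to the hopper's -x; a dish that is home touches both bars, which centre it.
- dish_mid (a point): Centre, half-way up (21 mm above its underside), of the loose round terracotta dish: open at the top, 42 mm tall, 124 mm across the rim, 114 mm across the foot, wall 5 mm, 0.2 to 0.45 kg. It starts empty, 105 to 165 mm from home.
- lever_pad (a point): Middle of the top of the black rubber pad on the lever's end: 50 mm long (hopper's x), 44 mm wide, 12 mm thick, nothing under it. Lever axis along the hopper's y, 135 mm behind. At rest about 169 mm above the table, outer end 0.2 rad up; fully pressed about 60 mm lower, 0.25 rad the other way. It shifts under 6 mm sideways: press straight down.
- lever (a joint): Lever angle in rad: 0 at rest (up), 0.45 fully pressed (rigid stop). A spring pushes it back: about 3 N at the pad to start, about 6.5 N fully down. Let go, it flies up at once.
- lid (a joint): Angle of the steel lid over the outlet (plate 56 mm wide, 78 mm tall, hinged along its top edge 165 mm above the table, 46 mm in front of the hopper's origin): 0 shut, hanging upright; 1.2 fully open, swung out and up to the hopper's -x. Linked to the lever, it turns 2.7 times as far.
- ball0_center (a point): Centre of a white porcelain milling ball, 28 mm across, 30 g. The three balls start lying in a row in the trough behind the lid, and roll out by themselves within about a second when the lid opens.
- ball1_center (a point): Centre of a white porcelain milling ball, 28 mm across, 30 g. The three balls start lying in a row in the trough behind the lid, and roll out by themselves within about a second when the lid opens.
- ball2_center (a point): Centre of a white porcelain milling ball, 28 mm across, 30 g. The three balls start lying in a row in the trough behind the lid, and roll out by themselves within about a second when the lid opens.
- glaze_jar: Bystander, loose: clear glass jar, 60 mm across, 85 mm tall. Origin at the centre of its underside.
- tin: Bystander, loose: metal tin, 60 mm across, 100 mm tall. Origin at the centre of its underside.
- mug: Bystander, loose: glazed mug, 76 mm across, 85 mm tall. Origin at the centre of its underside.
- brush: Bystander, loose: brush lying flat. Origin at the centre of its underside (brush: at its middle).
- kiln_prop: Bystander, loose: plaster-coloured square kiln prop, 38 x 38 x 90 mm. Origin at the centre of its underside.
- test_cup: Bystander, loose: small white test cup, 62 mm across, 60 mm tall. Origin at the centre of its underside.
- cutter: Bystander, loose: round steel clay cutter, a ring 68 mm across, 30 mm tall. Origin at the centre of its underside.
Things that resemble listed ones, but are neither listed nor needed, are in the scene too. Of the things that look like the part that bears dish_mid, the larger one is meant. What is shaped like the part that bears ball1_center but purple is not meant.

How it is judged:
By the outcome, as a careful person would: the job done as asked, in the order asked, and still so for the second after the job is handed in, with the robot touching nothing.
It also fails if it takes over 58 s, if anything falls off the work surface, if the arm or the gripper's body presses on something with over 40 N, if the wrist force passes 120 N, or if a joint passes its speed limit or range.

## Working session

There is one attempt and no reset: what is moved stays moved. The work goes in short steps, Python scripts to look and compute and a tool call to move; the robot and the scene stay as the last step left them, time stands still between calls to the robot, and variables do not carry over. Pictures are saved under pics/ and viewed, and the job is handed in when it is done.

Besides the shell and the picture viewer there is one more tool, called after "Request:" by a JSON object that holds its "fn" and its "kwargs". move_arm: Moves the arm, as the interface text tells. Its arguments: {"type":"object","properties":{"moves":{"type":"array","items":{"type":"array","items":{"type":"number"}}},"force":{"type":"number"}},"required":["moves"]}

```bash
mkdir -p pics; ls
python3 - <<'E'
from rig import ctrl, eyes
import cv2, numpy as np
print(ctrl.observe())
for n in ("scene","side","wrist"):
    im=eyes.grab_frame(n); cv2.imwrite(f"pics/{n}0.png",im[:,:,::-1]); print(n,eyes.camera_model(n))
print(ctrl.observe()['t'])
E
```

```text
pics
{'t': 0.0, 'joint_pos': array([-4.80360086e+01,  1.46508945e+01,  6.12970477e+00, -2.67099753e-02,
       -8.15856741e+01, -1.63062860e+01]), 'qvel': array([ 0.05512755,  0.02027619, -0.10949824, -0.04186368, -0.11210516,
        0.01272449]), 'joint_torque': array([ 8.59977426e-04, -3.86631882e+01,  2.37950742e+01,  5.36550969e+00,
       -5.98416809e-03,  1.80965702e-05]), 'ee_pos': array([ 0.23796388, -0.49527856,  0.23041025]), 'orientation': array([ 1.79890017e+02, -4.65204992e-03, -1.54346223e+02]), 'force': array([-0.3624505 ,  0.06070823, -0.2448418 ]), 'torque': array([-0.08386115, -0.04512758,  0.0294621 ]), 'grip_width': 0.9990070911393341}
scene {'vfov': 47.688070265967795, 'cx': 325.32303872060714, 'cy': 196.80124447678608, 'extrinsics': array([[ 0.14782637,  0.84435235, -0.51499173,  1.12023418],
       [ 0.98894263, -0.13242119,  0.06676156, -0.08178194],
       [-0.01182554, -0.51916639, -0.85459137,  1.03151573],
       [ 0.        ,  0.        ,  0.        ,  1.        ]])}
side {'vfov': 47.65939350370957, 'cx': 319.1788500493206, 'cy': 199.25922449832927, 'extrinsics': array([[-0.99014321, -0.10765884,  0.0895879 ,  0.49143213],
       [-0.14004318,  0.77050546, -0.6218595 ,  0.64006284],
       [-0.00207929, -0.62827614, -0.77798764,  0.92707012],
       [ 0.        ,  0.        ,  0.        ,  1.        ]])}
wrist {'vfov': 65.70646984690485, 'cx': 324.8711100756046, 'cy': 198.02784497618228, 'T_tool_cam': array([[ 2.05068640e-04, -9.55283438e-01, -2.95691581e-01,
         7.53103445e-02],
       [ 9.99998861e-01, -2.46222820e-04,  1.48898723e-03,
         5.77211520e-05],
       [-1.49521085e-03, -2.95691550e-01,  9.55282299e-01,
        -1.41206472e-01],
       [ 0.00000000e+00,  0.00000000e+00,  0.00000000e+00,
         1.00000000e+00]])}
0.15
```

View pics/scene0.png

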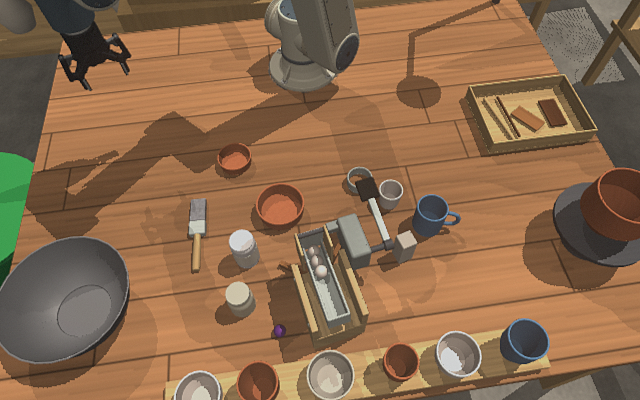

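View pics/side0.png

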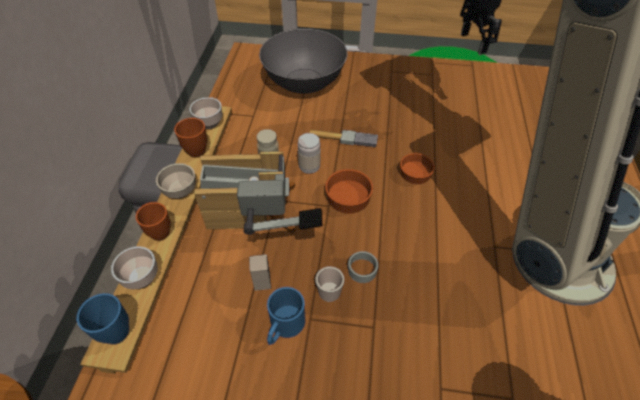

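View pics/wrist0.png

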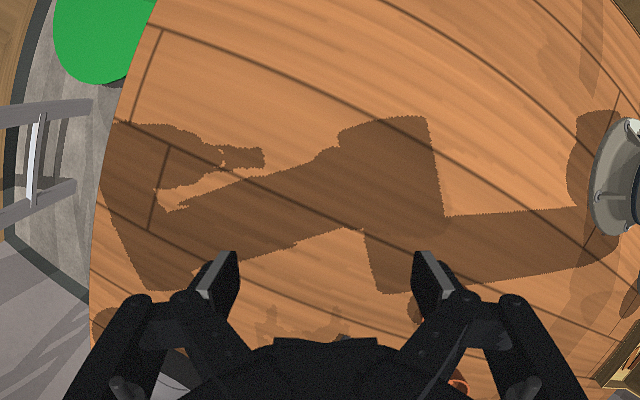

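```bash
cat > h.py <<'E'
import numpy as np, cv2, math
from rig import ctrl, eyes
def K(m): return 200/math.tan(math.radians(m['vfov']/2))
def ray(n,u,v):
    m=eyes.camera_model(n); f=K(m); E=m['extrinsics']
    d=E[:3,:3]@np.array([(u-m['cx'])/f,(v-m['cy'])/f,1]); return E[:3,3],d/np.linalg.norm(d)
def onz(n,u,v,z):
    o,d=ray(n,u,v); return o+d*(z-o[2])/d[2]
def proj(n,p):
    m=eyes.camera_model(n); f=K(m); E=m['extrinsics']; q=E[:3,:3].T@(np.asarray(p)-E[:3,3])
    return np.array([m['cx']+f*q[0]/q[2], m['cy']+f*q[1]/q[2]])
def tri(obs):
    A=np.zeros((3,3));b=np.zeros(3);L=[]
    for n,u,v in obs:
        o,d=ray(n,u,v);P=np.eye(3)-np.outer(d,d);A+=P;b+=P@o;L.append((o,P))
    x=np.linalg.solve(A,b); return x,[float(np.linalg.norm(P@(x-o)))*1000 for o,P in L]
E
python3 - <<'E'
import cv2
a=cv2.imread('pics/scene0.png')[140:350,180:480]; cv2.imwrite('pics/c1.png',cv2.resize(a,(800,560),interpolation=cv2.INTER_CUBIC))
a=cv2.imread('pics/side0.png')[120:310,185:445]; cv2.imwrite('pics/c2.png',cv2.resize(a,(800,585),interpolation=cv2.INTER_CUBIC))
E
```

```text
(no output)
```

View pics/c1.png

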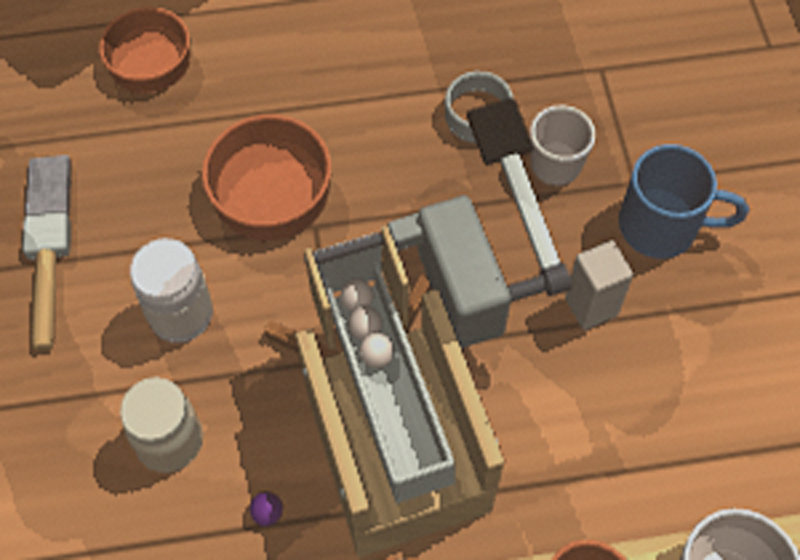

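View pics/c2.png

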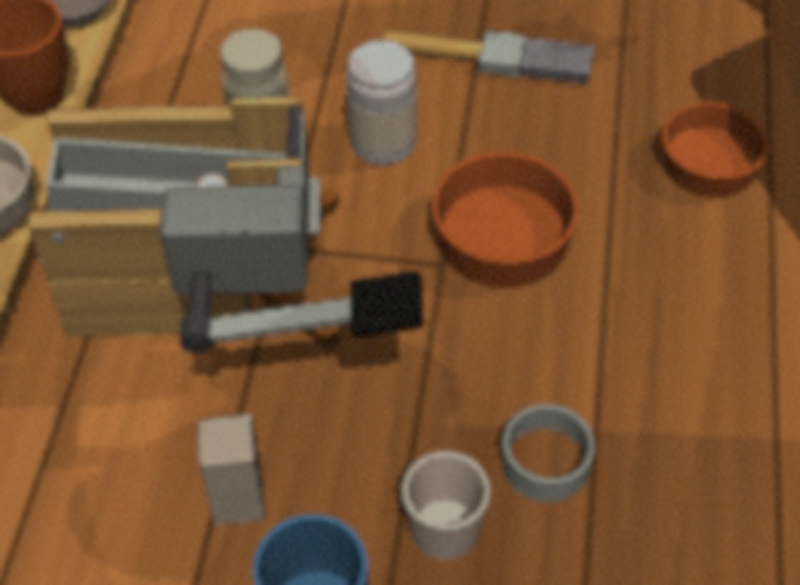

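Run:
```python
from h import *
s=lambda u,v:('scene',180+u/2.6667,140+v/2.6667)
d=lambda u,v:('side',185+u/3.0769,120+v/3.0789)
np.set_printoptions(precision=4,suppress=True)
P=lambda *a:print(*a)
P('housing tri',tri([s(463,255),d(235,212)]))
P('pad tri',tri([s(499,131),d(387,296)]))
for nm,q in (('H FL',s(422,212)),('H FR',s(466,198)),('H BR',s(508,300)),('H BL',s(458,312))): P(nm,onz(*q,.185))
for nm,q in (('sH',d(168,188)),('sH',d(305,187)),('sH',d(303,234)),('sH',d(164,236))): P(nm,onz(*q,.185))
P('lid hinge',onz(*s(318,258),.165),onz(*s(388,238),.165))
for q in (s(468,110),s(514,98),s(531,148),s(484,163)): P('pad',onz(*q,.169))
for n,c in (('scene',(280,206)),('side',(348,192))):
    im=cv2.imread(f'pics/{n}0.png'); hsv=cv2.cvtColor(im,cv2.COLOR_BGR2HSV)
    m=((hsv[...,0]<9)&(hsv[...,1]>150)).astype(np.uint8)
    k,l,st,ce=cv2.connectedComponentsWithStats(m)
    i=l[c[1],c[0]]; P(n,st[i],ce[i])
    b=(l==i).astype(np.uint8)*255; cv2.imwrite(f'pics/m_{n}.png',b)
# rim ellipse: left/right extents
```

```text
housing tri (array([0.7072, 0.0291, 0.1758]), [1.1170742661028994, 1.1170742661029442])
pad tri (array([0.5915, 0.081 , 0.1662]), [1.9770629791113445, 1.9770629791113765])
H FL [0.6701 0.0031 0.185 ]
H FR [0.663 0.04  0.185]
H BR [0.7555 0.0555 0.185 ]
H BL [0.7594 0.0161 0.185 ]
sH [0.7557 0.0205 0.185 ]
sH [0.6598 0.0061 0.185 ]
sH [0.6531 0.0486 0.185 ]
sH [0.7475 0.0636 0.185 ]
lid hinge [ 0.6878 -0.0836  0.165 ] [ 0.6787 -0.0258  0.165 ]
pad [0.5702 0.0596 0.169 ]
pad [0.5642 0.1008 0.169 ]
pad [0.6157 0.1047 0.169 ]
pad [0.624  0.0631 0.169 ]
scene [     0      0    640    400 255990] [319.4963 199.4972]
side [     0      0    640    400 255915] [319.5113 199.5105]
```

```bash
python3 - <<'E'
from h import *
np.set_printoptions(precision=4,suppress=True)
for n,c in (('scene',(280,206)),('side',(348,192))):
    im=cv2.imread(f'pics/{n}0.png'); hsv=cv2.cvtColor(im,cv2.COLOR_BGR2HSV)
    print(hsv[c[1],c[0]],hsv[c[1]+40,c[0]])
    m=((hsv[...,0]<10)&(hsv[...,1]>165)&(hsv[...,2]>60)).astype(np.uint8)
    k,l,st,ce=cv2.connectedComponentsWithStats(m)
    i=l[c[1],c[0]]; print(n,st[i],ce[i])
    out=im.copy(); out[l==i]=(0,255,0); x,y=c
    cv2.imwrite(f'pics/m_{n}.png',cv2.resize(out[y-50:y+50,x-60:x+60],None,fx=5,fy=5))
E
python3 - <<'E'
import cv2,numpy as np
a=cv2.imread('pics/m_scene.png');b=cv2.imread('pics/m_side.png')
cv2.imwrite('pics/m.png',cv2.resize(np.hstack([a,b]),(800,333)))
E
```

```text
[ 10 155 198] [ 13 136 173]
scene [     0      0    640    400 255998] [319.4975 199.4997]
[ 10 187 168] [ 13 167 131]
side [     0      0    640    400 255569] [319.6172 199.5301]
```

View pics/m.png

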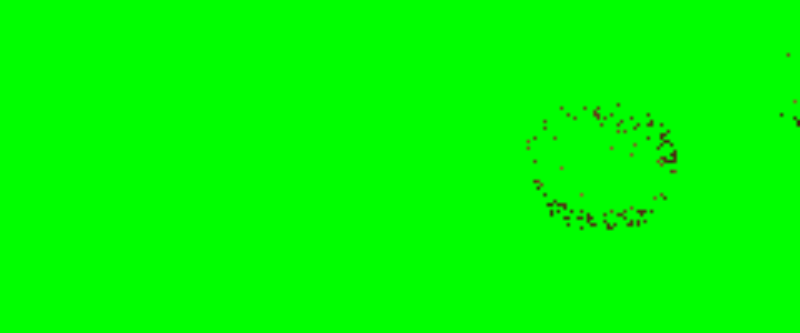

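The terracotta candidates in the scene picture are the wide dish (280,206), the small dish (235,160), shelf cups (258,383) and (401,362), and the pot on the wheel (615,200). The dish that fits the description is (280,206). Black pads: only (367,189). Balls: the three whites at about (315,258) in the trough, with the purple one at (280,331) as a decoy.

```bash
cat >> h.py <<'E'
def dishmask(n,im,c,hmax=11,r=45):
    hsv=cv2.cvtColor(cv2.GaussianBlur(im,(5,5),0),cv2.COLOR_BGR2HSV)
    m=((hsv[...,0]<=hmax)&(hsv[...,1]>130)).astype(np.uint8)
    z=np.zeros_like(m); cv2.circle(z,c,r,1,-1); m&=z
    m=cv2.morphologyEx(m,cv2.MORPH_OPEN,np.ones((3,3)))
    k,l,st,ce=cv2.connectedComponentsWithStats(m)
    i=1+np.argmax(st[1:,4]); cs,_=cv2.findContours((l==i).astype(np.uint8),cv2.RETR_EXTERNAL,cv2.CHAIN_APPROX_NONE)
    return cv2.convexHull(max(cs,key=cv2.contourArea))[:,0,:]
def dishfit(n,hull):
    # centre from silhouette extents: compare to projected truncated cone extents, iterate
    t=np.linspace(0,2*np.pi,90)
    def ext(c):
        pts=[proj(n,[c[0]+r*np.cos(a),c[1]+r*np.sin(a),z]) for a in t for r,z in((.062,.042),(.057,0))]
        pts=np.array(pts); return np.r_[(pts.min(0)+pts.max(0))/2, np.ptp(pts,axis=0)]
    o=np.r_[(hull.min(0)+hull.max(0))/2, np.ptp(hull,axis=0)]
    c=onz(n,o[0],o[1],.02)[:2]
    for _ in range(5):
        e=ext(c); c=c+onz(n,o[0],o[1],.02)[:2]-onz(n,e[0],e[1],.02)[:2]
    return c,o[2:],ext(c)[2:]
E
python3 - <<'E'
from h import *
O=[]
for n,c in (('scene',(280,206)),('side',(348,192))):
    im=cv2.imread(f'pics/{n}0.png'); h=dishmask(n,im,c); print(n,dishfit(n,h))
    cv2.polylines(im,[h],True,(0,255,0),1); x,y=c
    O.append(cv2.resize(im[y-50:y+50,x-60:x+60],(400,333)))
cv2.imwrite('pics/m2.png',np.hstack(O))
E
```

```text
scene (array([ 0.52227463, -0.12327869]), array([48., 46.]), array([48.77584567, 47.9656997 ]))
side (array([ 0.52499613, -0.12262381]), array([47., 43.]), array([48.22104867, 45.19155825]))
```

View pics/m2.png

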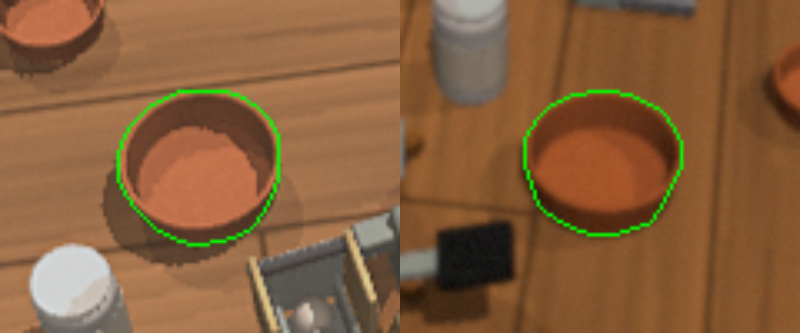

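Run:
```python
from h import *
np.set_printoptions(precision=4,suppress=True)
yaw=math.radians(8.8); O0=np.array([.7285,-.048]); c,s=math.cos(yaw),math.sin(yaw)
W=lambda x,y,z:[O0[0]+c*x-s*y,O0[1]+s*x+c*y,z]
for n,(x0,y0,w,h) in (('scene',(180,140,300,210)),('side',(185,120,260,190))):
    im=cv2.imread(f'pics/{n}0.png')
    a=cv2.resize(im[y0:y0+h,x0:x0+w],None,fx=3,fy=3,interpolation=cv2.INTER_CUBIC)
    def L(pts,col):
        q=[((proj(n,p)-[x0,y0]+.5)*3).astype(int) for p in pts]; cv2.polylines(a,[np.array(q)],True,col,1)
    t=np.linspace(0,2*np.pi,40)
    L([W(-.085+.057*np.cos(k),.057*np.sin(k),0) for k in t],(0,255,0))
    for z in(.0,.018):
      for sg in (1,-1):
        # bar inner face tangent at contact radius ~.0592
        r=.0592 if z else .057; r=.0592
        m=np.array([-.085+r*.7071,sg*r*.7071]); tt=np.array([-.7071,sg*.7071]); nn=np.array([.7071,sg*.7071])
        L([W(*(m+a_*tt+b_*nn),z) for a_,b_ in((-.0425,0),(.0425,0),(.0425,.012),(-.0425,.012))],(255,255,0))
    L([W(-.046,y,.165) for y in(-.028,.028)],(0,0,255))
    L([W(x,y,.0) for x,y in((0,-.06),(0,.06),(.15,.06),(.15,-.06))],(255,0,255))
    cv2.imwrite(f'pics/o_{n}.png',a[:, :800])
for nm,q in (('jar',(243,240)),): print(onz('scene',*q,.085))
print('jar side top',onz('side',185+381/3.0769,120+60/3.0789,.085))
print('tin top',onz('scene',180+157/2.6667,140+410/2.6667,.1))
print('cup,cutter',onz('scene',390,186,.06),onz('scene',359,177,.03), 'prop', onz('scene',180+602/2.667,140+265/2.667,.09))
```

```text
[ 0.6362 -0.2138  0.085 ]
jar side top [ 0.6446 -0.2327  0.085 ]
tin top [ 0.7699 -0.2273  0.1   ]
cup,cutter [0.5285 0.1614 0.06  ] [0.4697 0.094  0.03  ] prop [0.6947 0.1574 0.09  ]
```

View pics/o_scene.png

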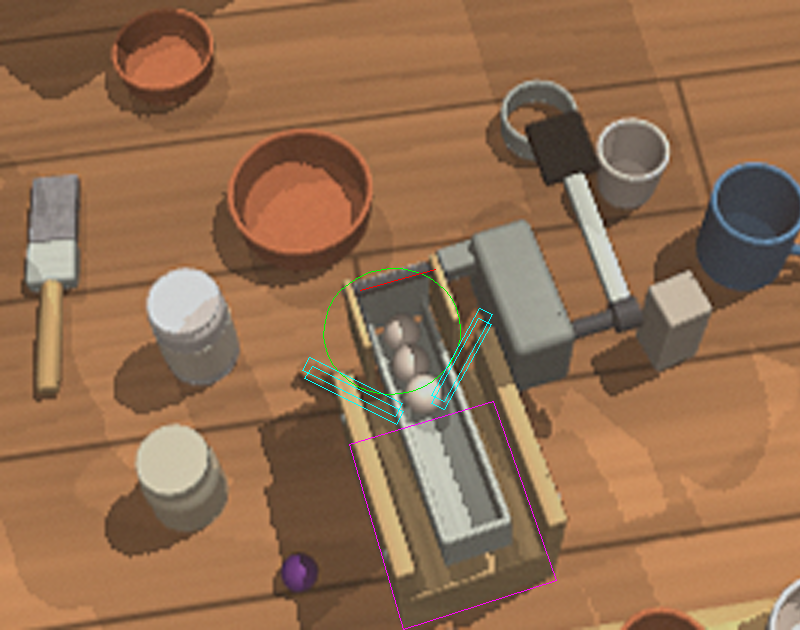

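View pics/o_side.png

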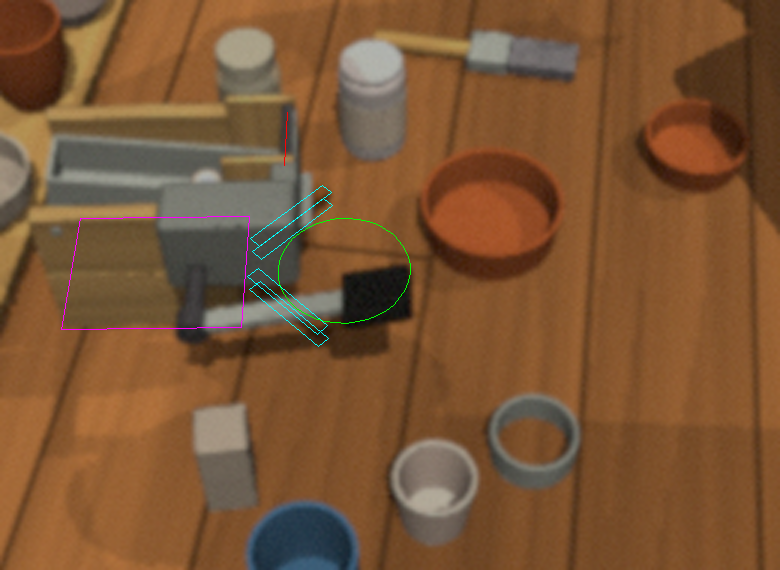

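Run:
```python
from h import *
np.set_printoptions(precision=4,suppress=True)
hs=[]
for n,c in (('scene',(235,160)),('side',(417,168))):
    im=cv2.imread(f'pics/{n}0.png'); h=dishmask(n,im,c,r=28); print(n,h.min(0),h.max(0)); m=(h.min(0)+h.max(0))/2
    p=onz(n,*m,.015); print(p, np.linalg.norm(onz(n,h[:,0].min(),m[1],.03)-onz(n,h[:,0].max(),m[1],.03)))
```

```text
scene [217 143] [250 174]
[ 0.3449 -0.2361  0.015 ] 0.09064088086388519
side [400 153] [434 182]
[ 0.3464 -0.237   0.015 ] 0.09166316029851365
```

Request:
{"fn": "move_arm", "kwargs": {"moves": [[-33,24,0,0.03,1],[-83,60,0,0.1,1],[-130,95,0,0.15,1],[-180,130,0,0.2,1],[-230,165,0,0.25,1],[-280,200,0,0.3,1],[-315,226,0,0.3,1],[-331,238,0,0.3,1],[-331,238,60,0.3,1],[-331,238,100,0.3,1]]}}

```text
t: 1.4
ee_pos: [0.4325, -0.1372, 0.129]
orientation: [179.9, -0.1, -171.5]
force: [1.0, -0.0, -0.2]
grip_width: 1.002
```

```bash
cat >> h.py <<'E'
YAW=math.radians(8.8); O0=np.array([.7285,-.048])
def hop(p):
    d=np.asarray(p)[:2]-O0; c,s=math.cos(YAW),math.sin(YAW); return np.array([c*d[0]+s*d[1],-s*d[0]+c*d[1]])
def st(pic=None,names=()):
    o=ctrl.observe(); print('t',round(o['t'],2),'p',np.round(o['ee_pos'],4),'rpy',np.round(o['orientation'],2),'F',np.round(o['force'],2),'hop',np.round(hop(o['ee_pos']),4),'g',round(o['grip_width'],2))
    for n in names: cv2.imwrite(f'pics/{n}{pic}.png',eyes.grab_frame(n)[:,:,::-1])
    return o
def wray(o,u,v):
    from scipy.spatial.transform import Rotation as R
    m=eyes.camera_model('wrist'); f=K(m); T=m['T_tool_cam']
    W=np.eye(4);W[:3,:3]=R.from_euler('xyz',o['orientation'],degrees=True).as_matrix();W[:3,3]=o['ee_pos']
    E=W@T; dx,dy=u-m['cx'],v-m['cy']; r=math.hypot(dx,dy); th=r/f
    d=np.array([math.sin(th)*dx/r,math.sin(th)*dy/r,math.cos(th)]); return E[:3,3],E[:3,:3]@d
def wonz(o,u,v,z):
    p,d=wray(o,u,v); return p+d*(z-p[2])/d[2]
E
python3 -c "
from h import *
st(1,['wrist'])"
```

```text
t 1.4 p [ 0.4325 -0.1372  0.129 ] rpy [ 1.7994e+02 -1.0000e-01 -1.7150e+02] F [ 1.04 -0.   -0.21] hop [-0.3062 -0.0429] g 1.0
```

View pics/wrist1.png

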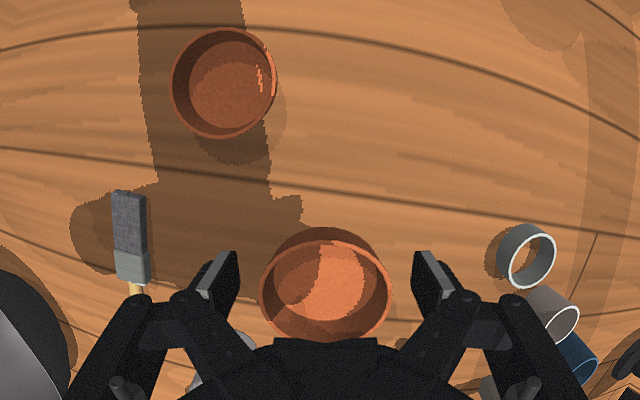

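Request:
{"fn": "move_arm", "kwargs": {"moves": [[0,0,50,0,1],[0,0,95,0,1],[0,0,118,0,1],[0,0,121,0,1],[-12,0,121,0,1],[-24,0,121,0,1],[-30,0,121,0,1],[-34,0,121,0,1]]}}

```text
t: 2.45
ee_pos: [0.4678, -0.1328, 0.0106]
orientation: [-180.0, 0.0, -171.5]
force: [-0.7, 0.8, 1.3]
grip_width: 1.001
```

```bash
python3 -c "
from h import *
st(2,['wrist','scene'])
im=cv2.imread('pics/scene2.png'); cv2.imwrite('pics/scene2c.png',cv2.resize(im[100:320,180:420],None,fx=2.7,fy=2.7))"
```

```text
t 2.45 p [ 0.4678 -0.1328  0.0106] rpy [-1.8000e+02  3.0000e-02 -1.7153e+02] F [-0.66  0.78  1.28] hop [-0.2706 -0.0439] g 1.0
```

View pics/wrist2.png

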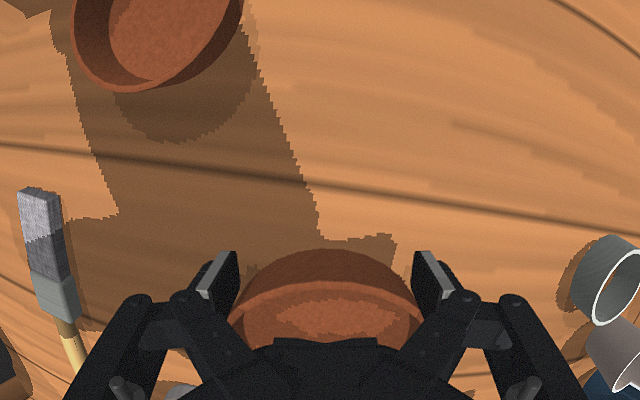

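View pics/scene2c.png

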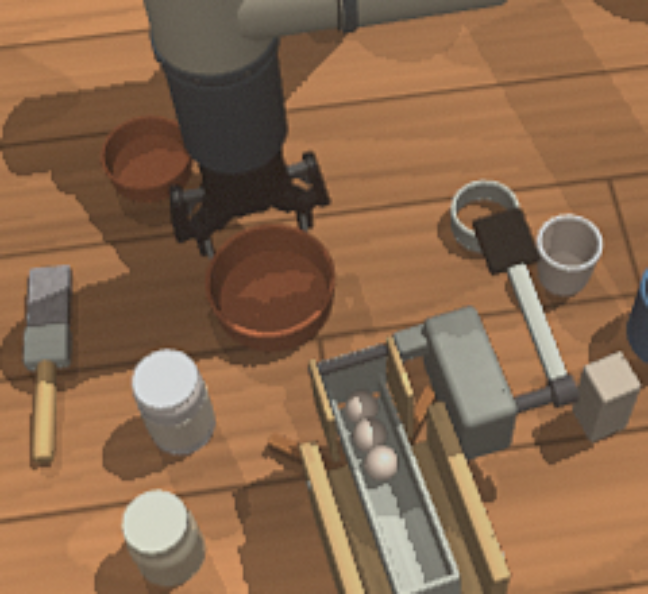

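Request:
{"fn": "move_arm", "kwargs": {"moves": [[-6,2,0,0,1],[-14,6,0,0,1],[-22,10,0,0,1],[-30,14,0,0,1],[-38,18,0,0,1],[-46,22,0,0,1],[-54,26,0,0,1],[-62,30,0,0,1],[-70,34,0,0,1],[-76,37,0,0,1]]}}

```text
t: 3.8
ee_pos: [0.5374, -0.0847, 0.0103]
orientation: [180.0, 0.0, -171.5]
force: [-1.7, -1.1, 0.7]
grip_width: 0.996
```

```bash
python3 -c "
from h import *
st(3,['wrist','scene','side'])
im=cv2.imread('pics/scene3.png'); im2=cv2.imread('pics/side3.png')
cv2.imwrite('pics/c3.png',np.hstack([cv2.resize(im[150:320,220:380],(400,425)),cv2.resize(im2[120:290,240:400],(400,425))]))"
```

```text
t 3.8 p [ 0.5374 -0.0847  0.0103] rpy [ 1.8000e+02  1.0000e-02 -1.7152e+02] F [-1.7  -1.06  0.7 ] hop [-0.1945 -0.0071] g 1.0
```

View pics/c3.png

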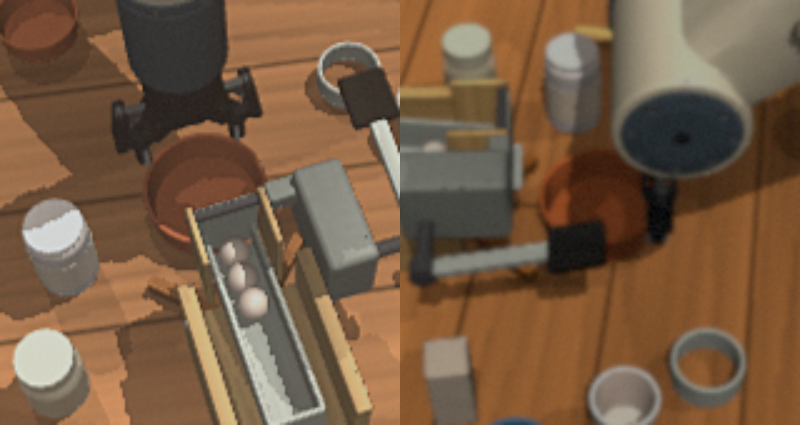

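View pics/wrist3.png

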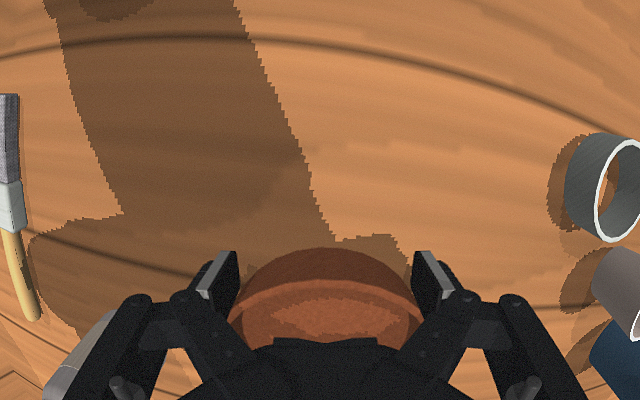

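Request:
{"fn": "move_arm", "kwargs": {"moves": [[-7,3,0,0,1],[-14,6,0,0,1],[-21,7,0,0,1],[-27,7,0,0,1],[-32,7,0,0,1],[-36,7,0,0,1],[-40,7,0,0,1]]}}

```text
t: 4.82
ee_pos: [0.5755, -0.0723, 0.0103]
orientation: [180.0, -0.0, -171.5]
force: [-1.8, -0.3, 1.1]
grip_width: 1.001
```

```bash
python3 -c "
from h import *
st()"
```

```text
t 4.83 p [ 0.5755 -0.0723  0.0103] rpy [ 1.8000e+02 -1.0000e-02 -1.7154e+02] F [-1.82 -0.29  1.08] hop [-0.1549 -0.0006] g 1.0
```

Request:
{"fn": "move_arm", "kwargs": {"moves": [[-2,0,0,0,1],[-4,0,0,0,1],[-6,0,0,0,1],[-6,0,0,0,1]]}}

```text
t: 5.32
ee_pos: [0.5815, -0.0714, 0.0103]
orientation: [-180.0, 0.0, -171.5]
force: [-0.7, 0.7, 0.5]
grip_width: 1.0
```

Request:
{"fn": "move_arm", "kwargs": {"moves": [[-1,0,0,0,1],[-2,0,0,0,1],[-2,0,0,0,1]]}}

```text
t: 5.7
ee_pos: [0.5828, -0.0713, 0.0102]
orientation: [-180.0, -0.1, -171.5]
force: [-4.4, -1.2, 2.5]
grip_width: 1.004
```

Request:
{"fn": "move_arm", "kwargs": {"moves": [[-1,0,0,0,1],[-2,0,0,0,1],[-2,0,0,0,1]]}}

```text
t: 6.08
ee_pos: [0.5834, -0.0713, 0.01]
orientation: [-180.0, -0.2, -171.5]
force: [-7.9, -1.7, 3.3]
grip_width: 1.0
```

Request:
{"fn": "move_arm", "kwargs": {"moves": [[-1,0,0,0,1],[-2,0,0,0,1],[-2,0,0,0,1],[-2,0,0,0,1]]}}

```text
t: 6.58
ee_pos: [0.5839, -0.0714, 0.0099]
orientation: [-180.0, -0.4, -171.6]
force: [-11.2, -2.8, 7.0]
grip_width: 0.998
```

```bash
python3 -c "
from h import *
st(4,['wrist','scene','side'])
im=cv2.imread('pics/scene4.png'); im2=cv2.imread('pics/side4.png')
cv2.imwrite('pics/c4.png',np.hstack([cv2.resize(im[150:320,220:380],(400,425)),cv2.resize(im2[120:290,240:400],(400,425))]))"
```

```text
t 6.58 p [ 0.5839 -0.0714  0.0099] rpy [-179.99   -0.39 -171.55] F [-11.2   -2.8    6.97] hop [-0.1465 -0.001 ] g 1.0
```

View pics/c4.png

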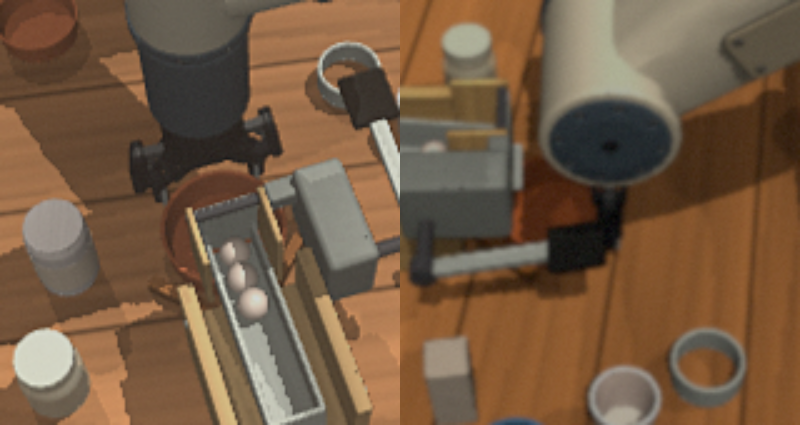

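View pics/wrist4.png

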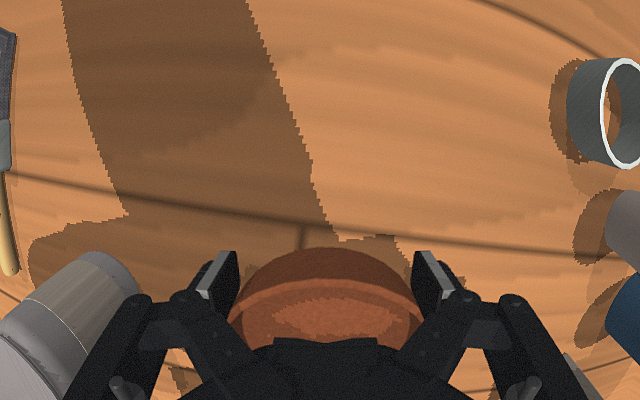

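Request:
{"fn": "move_arm", "kwargs": {"moves": [[3,0,0,0,1],[8,0,0,0,1],[20,0,0,0,1],[45,0,0,0,1],[75,0,0,0,1],[85,0,-40,0,1],[85,0,-100,0,1],[85,0,-160,0,1],[85,0,-220,0,1],[85,0,-230,0,0]]}}

```text
t: 7.98
ee_pos: [0.5051, -0.0831, 0.2454]
orientation: [-179.9, 0.6, -171.5]
force: [0.4, 0.4, -1.1]
grip_width: 0.82
```

```bash
python3 -c "
from h import *
st(5,['scene','side'])
im=cv2.imread('pics/scene5.png'); im2=cv2.imread('pics/side5.png')
cv2.imwrite('pics/c5.png',np.hstack([cv2.resize(im[150:320,220:380],(400,425)),cv2.resize(im2[120:290,240:400],(400,425))]))"
```

```text
t 7.97 p [ 0.5051 -0.0831  0.2454] rpy [-179.93    0.6  -171.51] F [ 0.41  0.4  -1.11] hop [-0.2261 -0.0005] g 0.82
```

View pics/c5.png

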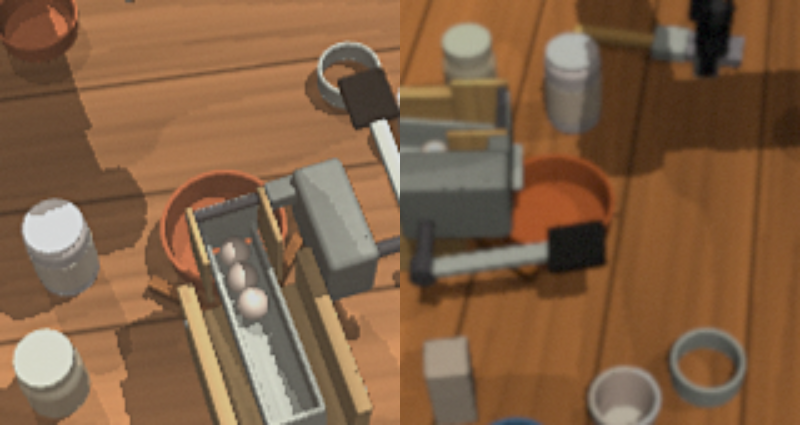

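Run:
```python
from h import *
np.set_printoptions(precision=4,suppress=True)
# rim extents: scene left/right/top, side right
t=np.linspace(0,2*np.pi,180)
def rim(n,c): return np.array([proj(n,[c[0]+.062*np.cos(a),c[1]+.062*np.sin(a),.042]) for a in t])
for c in ((.6445,-.061),(.6385,-.062),):
    r=rim('scene',c);s=rim('side',c); print(c,'scene L,R,top',r[:,0].min(),r[:,0].max(),r[:,1].min(),'side R,top',s[:,0].max(),s[:,1].min())
im=cv2.imread('pics/scene5.png'); im2=cv2.imread('pics/side5.png')
cv2.imwrite('pics/c5b.png',np.hstack([cv2.resize(im[205:275,275:345],(400,400),interpolation=cv2.INTER_CUBIC),cv2.resize(im2[170:240,420-180:420-110],(400,400),interpolation=cv2.INTER_CUBIC)]))
# pad
for n,z in (('scene',(350,170,50,45)),('side',(285,190,50,45))):
    I=cv2.imread(f'pics/{n}5.png'); x,y,w,h=z; g=I[y:y+h,x:x+w].max(2)<48
    k,l,s_,ce=cv2.connectedComponentsWithStats(g.astype(np.uint8)); i=1+np.argmax(s_[1:,4]); print(n,s_[i],ce[i]+[x,y])
    cv2.imwrite(f'pics/p_{n}.png',cv2.resize(I[y:y+h,x:x+w],(400,360),interpolation=cv2.INTER_CUBIC))
cv2.imwrite('pics/p.png',np.hstack([cv2.imread('pics/p_scene.png'),cv2.imread('pics/p_side.png')]))
```

```text
(0.6445, -0.061) scene L,R,top 283.8530969614061 335.24328744694805 219.46115028438598 side R,top 323.3392039904925 180.48092464068824
(0.6385, -0.062) scene L,R,top 283.1920954379554 334.43980315581496 217.41977142122704 side R,top 325.75953133008835 180.43436254568275
scene [11 28  5  3  6] [362.6667 199.5   ]
side [ 14  19  23  20 376] [310.0824 218.7527]
```

View pics/c5b.png

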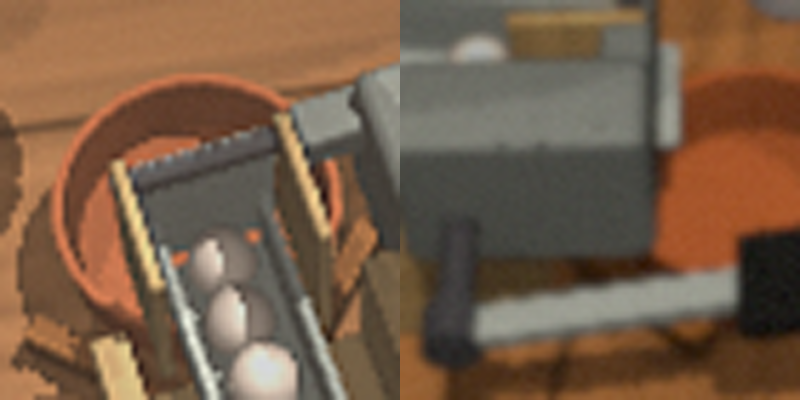

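View pics/p.png

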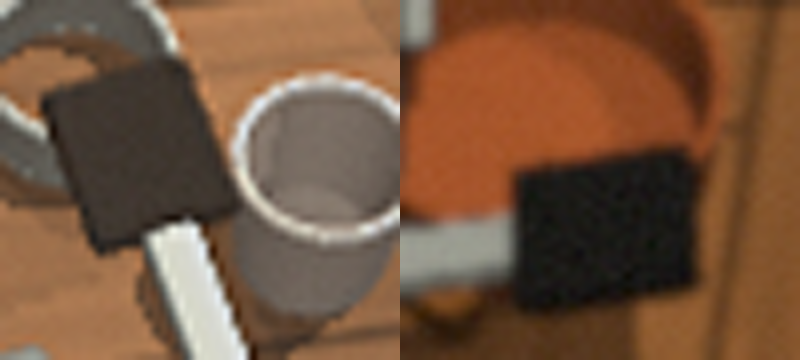

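Run:
```python
from h import *
c,s=math.cos(YAW),math.sin(YAW)
W=lambda x,y,z:[O0[0]+c*x-s*y,O0[1]+s*x+c*y,z]
out=[]
for n,(x0,y0,w,h) in (('scene',(270,215,80,70)),('side',(260,160,80,70))):
    im=cv2.imread(f'pics/{n}5.png'); k=8
    raw=cv2.resize(im[y0:y0+h,x0:x0+w],None,fx=k,fy=k,interpolation=cv2.INTER_CUBIC); a=raw.copy()
    def L(pts,col):
        q=[((proj(n,p)-[x0,y0]+.5)*k).astype(int) for p in pts]; cv2.polylines(a,[np.array(q)],True,col,1)
    for z,col in((.0,(255,0,0)),(.018,(255,255,0))):
      for sg in (1,-1):
        r=.0591; m=np.array([-.085+r*.7071,sg*r*.7071]); tt=np.array([-.7071,sg*.7071]); nn=np.array([.7071,sg*.7071])
        L([W(*(m+a_*tt+b_*nn),z) for a_,b_ in((-.0425,0),(.0425,0),(.0425,.012),(-.0425,.012))],col)
    out+= [cv2.resize(raw,(400,350)),cv2.resize(a,(400,350))]
cv2.imwrite('pics/b_scene.png',np.hstack(out[:2])); cv2.imwrite('pics/b_side.png',np.hstack(out[2:]))
```

View pics/b_scene.png

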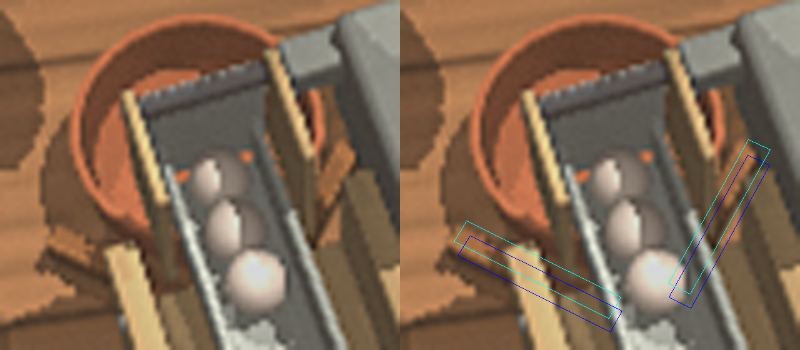

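View pics/b_side.png

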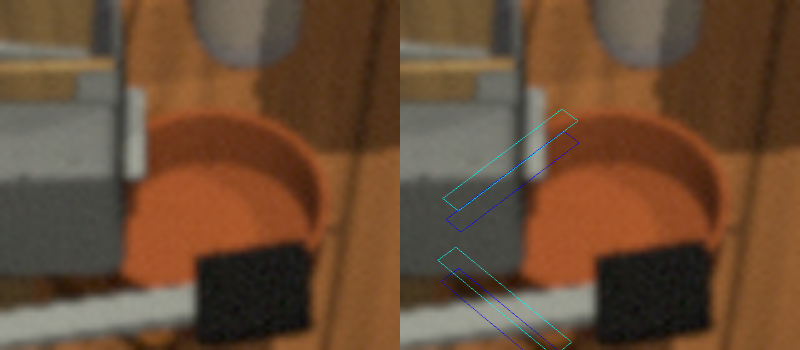

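```bash
python3 -c "
from h import *
o=st();print(o['joint_pos'])"
```

```text
t 8.07 p [ 0.5036 -0.0828  0.2415] rpy [ 179.99    0.22 -171.53] F [ 0.03 -0.58 -0.9 ] hop [-0.2276  0.    ] g 0.65
[ 8.26098524e+00  9.78453680e+00  1.51508576e+00 -1.48169123e-02
 -8.15126562e+01 -8.97840408e+01]
```

Request:
{"fn": "move_arm", "kwargs": {"moves": [[0,0,-10,-0.18,0],[-5,0,-19,-0.36,0],[-10,0,-19,-0.54,0],[-15,0,-19,-0.72,0],[-20,0,-19,-0.9,0],[-28,0,-19,-1.08,0],[-28,0,-19,-1.26,0],[-28,0,-19,-1.44,0],[-28,0,-19,-1.62,0],[-28,0,-19,-1.8,0]]}}

```text
t: 9.32
ee_pos: [0.53, -0.0787, 0.2568]
orientation: [179.8, 0.1, -68.1]
force: [0.1, 0.5, 0.8]
grip_width: 0.002
```

Request:
{"fn": "move_arm", "kwargs": {"moves": [[0,0,0,-0.18,0],[0,0,0,-0.36,0],[0,0,0,-0.54,0],[0,0,0,-0.72,0],[0,0,0,-0.9,0],[0,0,0,-1.08,0],[0,0,0,-1.26,0],[0,0,0,-1.34,0],[0,0,0,-1.34,0]]}}

```text
t: 10.45
ee_pos: [0.5301, -0.0788, 0.2573]
orientation: [-180.0, 0.2, 8.3]
force: [-0.6, -0.4, -0.2]
grip_width: 0.003
```

```bash
python3 -c "
from h import *
st(6,['wrist'])"
```

```text
t 10.45 p [ 0.5301 -0.0788  0.2573] rpy [-179.96    0.18    8.33] F [-0.57 -0.36 -0.2 ] hop [-2.008e-01 -1.000e-04] g 0.0
```

View pics/wrist6.png

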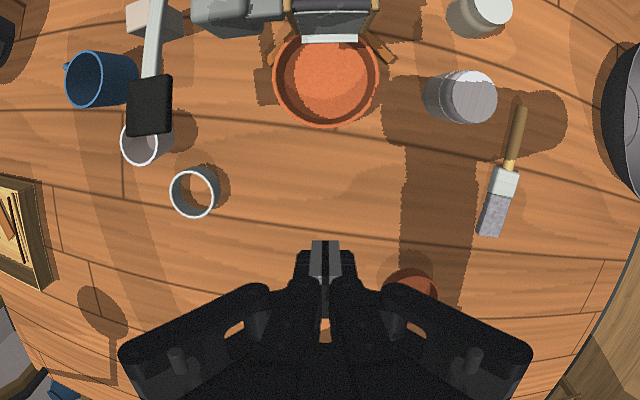

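Clear view: dish at (326,82), bars either side at about (262,95) and (385,50). Zooming in.

Run:
```python
import cv2
a=cv2.imread('pics/wrist6.png')[0:140,235:415]; cv2.imwrite('pics/w6c.png',cv2.resize(a,(771,600),interpolation=cv2.INTER_CUBIC))
```

```text
(no output)
```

View pics/w6c.png

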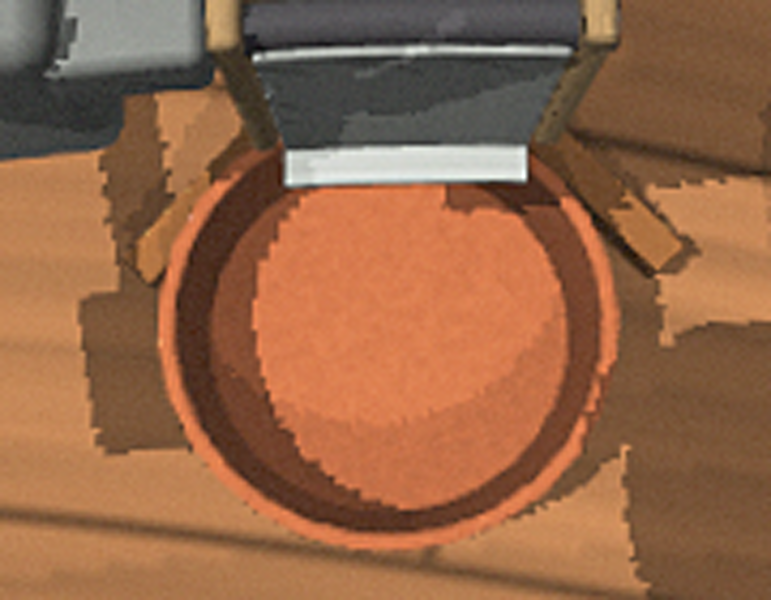

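Run:
```python
from h import *
np.set_printoptions(precision=4,suppress=True)
o=ctrl.observe(); o['ee_pos']=np.array([.5301,-.0788,.2573]); o['orientation']=np.array([-179.96,.18,8.33])
g=lambda u,v,z: wonz(o,235+u/4.283,v/4.283,z)
H=lambda p:np.round(hop(p),4)
for nm,u,v,z in (('lid L',285,185,.087),('lid R',528,182,.087),('hinge L',245,45,.165),('hinge R',583,42,.165),('rim L',161,320,.042),('rim R',617,320,.042),('rim bot',389,549,.042),
 ('barL tip in',150,285,.018),('barL tip out',135,250,.018),('barR tip in',655,272,.018),('barR tip out',690,247,.018),('barR inner a',600,212,.018)):
    p=g(u,v,z); print(nm,p,H(p))
```

```text
lid L [ 0.6635 -0.0354  0.087 ] [-0.0623  0.0224]
lid R [ 0.6726 -0.0905  0.087 ] [-0.0617 -0.0335]
hinge L [ 0.6742 -0.0326  0.165 ] [-0.0513  0.0235]
hinge R [ 0.6838 -0.0907  0.165 ] [-0.0507 -0.0353]
rim L [ 0.6314 -0.0032  0.042 ] [-0.0891  0.0592]
rim R [ 0.649  -0.1228  0.042 ] [-0.09   -0.0618]
rim bot [ 0.5778 -0.0721  0.042 ] [-0.1526 -0.0008]
barL tip in [0.643  0.0058 0.018 ] [-0.0762  0.0662]
barL tip out [0.6528 0.0116 0.018 ] [-0.0656  0.0705]
barR tip in [ 0.6681 -0.1352  0.018 ] [-0.073  -0.0769]
barR tip out [ 0.6776 -0.1442  0.018 ] [-0.0651 -0.0872]
barR inner a [ 0.6825 -0.117   0.018 ] [-0.056  -0.0612]
```

The wrist view shows the dish is not fully home. It touches the left bar only, and is about 5 mm short and 5 mm too far toward +y. I'll turn back and push again from the corrected centreline.

Request:
{"fn": "move_arm", "kwargs": {"moves": [[-10,2,0,0.18,1],[-20,4,0,0.36,1],[-34,6,0,0.54,1],[-34,6,0,0.72,1],[-34,6,0,0.9,1],[-34,6,0,1.08,1],[-34,6,0,1.26,1],[-34,6,0,1.44,1],[-34,6,0,1.62,1],[-34,6,0,1.8,1]]}}

```text
t: 11.75
ee_pos: [0.4977, -0.0897, 0.2584]
orientation: [179.9, 0.0, -95.2]
force: [-0.0, -0.5, -0.4]
grip_width: 0.996
```

Request:
{"fn": "move_arm", "kwargs": {"moves": [[0,0,0,0.18,1],[0,0,0,0.36,1],[0,0,0,0.54,1],[0,0,0,0.72,1],[0,0,0,0.9,1],[0,0,0,1.08,1],[0,0,0,1.26,1],[0,0,0,1.34,1],[0,0,0,1.34,1]]}}

```text
t: 12.88
ee_pos: [0.4978, -0.0897, 0.2585]
orientation: [180.0, -0.1, -171.6]
force: [-0.4, 0.0, -0.9]
grip_width: 1.0
```

```bash
python3 -c "
from h import *
st()"
```

```text
t 12.88 p [ 0.4978 -0.0897  0.2585] rpy [ 1.7998e+02 -7.0000e-02 -1.7156e+02] F [-0.35  0.01 -0.93] hop [-0.2344 -0.006 ] g 1.0
```

Request:
{"fn": "move_arm", "kwargs": {"moves": [[0,0,60,0,1],[0,0,120,0,1],[0,0,180,0,1],[0,0,230,0,1],[0,0,248,0,1],[-20,-1,248,0,1],[-40,-1,248,0,1],[-60,-1,248,0,1],[-72,-1,248,0,1],[-80,-1,248,0,1]]}}

```text
t: 14.12
ee_pos: [0.5775, -0.0789, 0.0109]
orientation: [180.0, -0.0, -171.5]
force: [-0.6, 0.0, -0.8]
grip_width: 1.0
```

Request:
{"fn": "move_arm", "kwargs": {"moves": [[-2,0,0,0,1],[-4,0,0,0,1],[-6,0,0,0,1],[-8,0,0,0,1],[-8,0,0,0,1]]}}

```text
t: 14.75
ee_pos: [0.5852, -0.0777, 0.0112]
orientation: [180.0, -0.0, -171.5]
force: [-1.4, -0.3, -0.1]
grip_width: 0.999
```

```bash
python3 -c "
from h import *
st(7,['wrist'])"
```

```text
t 14.75 p [ 0.5852 -0.0777  0.0112] rpy [ 1.7999e+02 -1.0000e-02 -1.7153e+02] F [-1.44 -0.26 -0.1 ] hop [-0.1462 -0.0075] g 1.0
```

View pics/wrist7.png

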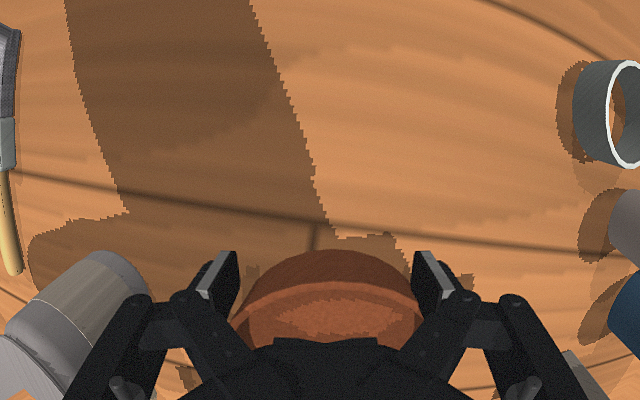

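Dish is now nearly centred in the fork, with only light force so far. Pushing on in small steps.

Request:
{"fn": "move_arm", "kwargs": {"moves": [[-1,0,0,0,1],[-2,0,0,0,1],[-3,0,0,0,1],[-3,0,0,0,1]]}}

```text
t: 15.3
ee_pos: [0.5885, -0.0774, 0.0113]
orientation: [180.0, 0.0, -171.5]
force: [-0.5, 1.1, -0.5]
grip_width: 1.003
```

Request:
{"fn": "move_arm", "kwargs": {"moves": [[-1,0,0,0,1],[-2,0,0,0,1],[-2,0,0,0,1]]}}

```text
t: 15.68
ee_pos: [0.5902, -0.0771, 0.0113]
orientation: [180.0, -0.0, -171.5]
force: [-2.5, 0.2, -1.1]
grip_width: 0.997
```

Request:
{"fn": "move_arm", "kwargs": {"moves": [[-1,0,0,0,1],[-2,0,0,0,1],[-2,0,0,0,1]]}}

```text
t: 16.05
ee_pos: [0.5911, -0.0768, 0.0111]
orientation: [180.0, -0.1, -171.5]
force: [-6.5, 1.3, 2.7]
grip_width: 1.0
```

Request:
{"fn": "move_arm", "kwargs": {"moves": [[1,1,0,0,1],[1,1.5,0,0,1],[0,1.5,0,0,1],[-1,1.5,0,0,1],[-1,1.5,0,0,1]]}}

```text
t: 16.68
ee_pos: [0.5918, -0.0753, 0.0111]
orientation: [180.0, -0.1, -171.5]
force: [-6.6, -0.9, 2.9]
grip_width: 0.998
```

Request:
{"fn": "move_arm", "kwargs": {"moves": [[-1,0,0,0,1],[-2,0,0,0,1],[-2,0,0,0,1],[-2,0,0,0,1]]}}

```text
t: 17.18
ee_pos: [0.5922, -0.0753, 0.0109]
orientation: [180.0, -0.3, -171.5]
force: [-9.7, 0.1, 5.7]
grip_width: 0.997
```

```bash
python3 -c "
from h import *
st()"
```

```text
t 17.18 p [ 0.5922 -0.0753  0.0109] rpy [ 179.98   -0.32 -171.54] F [-9.73  0.12  5.65] hop [-0.1389 -0.0061] g 1.0
```

Request:
{"fn": "move_arm", "kwargs": {"moves": [[3,0,0,0,1],[8,0,0,0,1],[20,0,0,0,1],[45,0,0,0,1],[65,0,0,0,1],[65,0,-50,0,1],[65,0,-110,0,0],[65,0,-170,-0.18,0],[65,0,-230,-0.36,0],[65,0,-245,-0.54,0]]}}

```text
t: 18.42
ee_pos: [0.5322, -0.0848, 0.2616]
orientation: [-179.6, 0.4, -140.3]
force: [-0.0, 0.0, -0.6]
grip_width: 0.141
```

Request:
{"fn": "move_arm", "kwargs": {"moves": [[0,0,0,-0.18,0],[0,0,0,-0.36,0],[0,0,0,-0.54,0],[0,0,0,-0.72,0],[0,0,0,-0.9,0],[0,0,0,-1.08,0],[0,0,0,-1.26,0],[0,0,0,-1.44,0],[0,0,0,-1.62,0],[0,0,0,-1.8,0]]}}

```text
t: 19.68
ee_pos: [0.5305, -0.0845, 0.2565]
orientation: [-179.9, -0.1, -37.1]
force: [-0.2, 1.0, 0.1]
grip_width: 0.004
```

Request:
{"fn": "move_arm", "kwargs": {"moves": [[0,0,0,-0.18,0],[0,0,0,-0.36,0],[0,0,0,-0.54,0],[0,0,0,-0.72,0],[0,0,0,-0.8,0],[0,0,0,-0.8,0]]}}

```text
t: 20.42
ee_pos: [0.5305, -0.0845, 0.2565]
orientation: [-180.0, -0.1, 8.3]
force: [0.9, -0.2, -0.3]
grip_width: -0.001
```

```bash
python3 -c "
from h import *
import pickle
o=st(8,['wrist']); pickle.dump(o,open('o8.pkl','wb'))
a=cv2.imread('pics/wrist8.png'); cv2.imwrite('pics/w8c.png',cv2.resize(a[0:140,235:415],(771,600),interpolation=cv2.INTER_CUBIC))"
```

```text
t 20.43 p [ 0.5305 -0.0845  0.2565] rpy [-1.80e+02 -5.00e-02  8.33e+00] F [ 0.86 -0.18 -0.29] hop [-0.2013 -0.0058] g -0.0
```

View pics/wrist8.png

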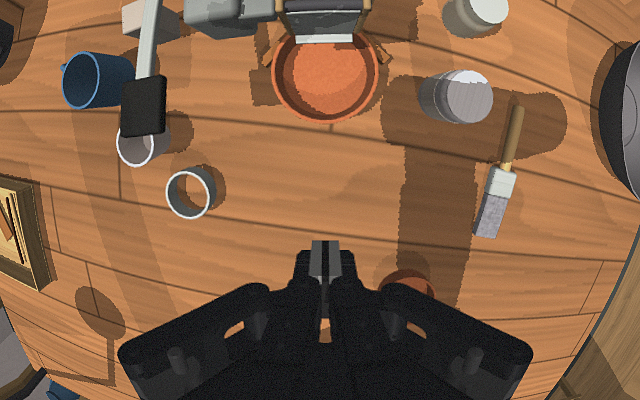

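View pics/w8c.png

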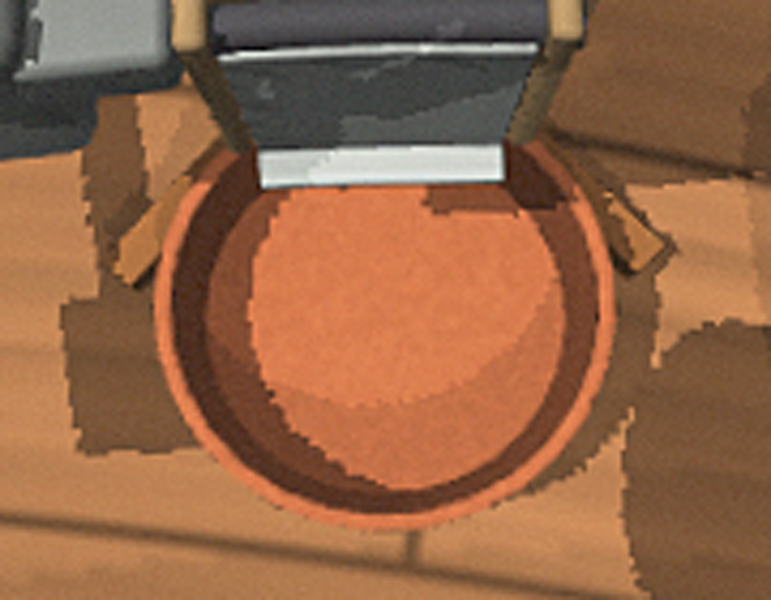

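Run:
```python
from h import *
import pickle
np.set_printoptions(precision=4,suppress=True)
o=pickle.load(open('o8.pkl','rb'))
g=lambda u,v,z: wonz(o,235+u/4.283,v/4.283,z)
H=lambda p:np.round(hop(p),4)
for nm,u,v,z in (('lid L',260,187,.087),('lid R',505,182,.087),('rim L',155,310,.042),('rim R',615,310,.042),('rim bot',388,527,.042),
 ('barL tip in',135,286,.018),('barL tip out',115,243,.018),('barR tip in',637,272,.018),('barR tip out',675,246,.018),):
    p=g(u,v,z); print(nm,p,H(p))
# pad corners from wrist image
im=cv2.imread('pics/wrist8.png'); x,y=110,60
cv2.imwrite('pics/wp.png',cv2.resize(im[y:y+90,x:x+70],None,fx=6,fy=6,interpolation=cv2.INTER_CUBIC))
```

```text
lid L [ 0.6634 -0.0354  0.087 ] [-0.0624  0.0224]
lid R [ 0.6727 -0.091   0.087 ] [-0.0617 -0.034 ]
rim L [ 0.6352 -0.007   0.042 ] [-0.0859  0.0548]
rim R [ 0.6529 -0.1275  0.042 ] [-0.0869 -0.067 ]
rim bot [ 0.585  -0.0767  0.042 ] [-0.1462 -0.0064]
barL tip in [0.6437 0.0043 0.018 ] [-0.0758  0.0646]
barL tip out [0.6557 0.0119 0.018 ] [-0.0627  0.0703]
barR tip in [ 0.6684 -0.1358  0.018 ] [-0.0729 -0.0775]
barR tip out [ 0.6782 -0.1455  0.018 ] [-0.0646 -0.0887]
```

View pics/wp.png

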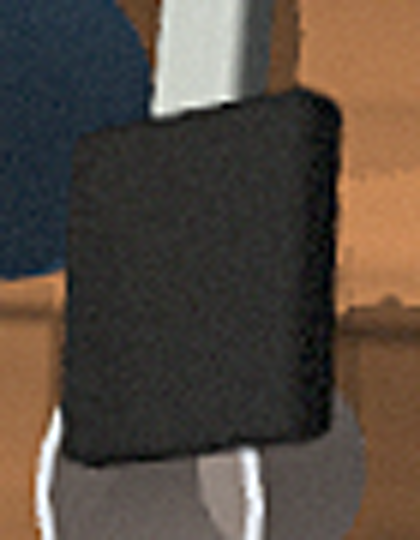

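Run:
```python
from h import *
import pickle
np.set_printoptions(precision=4,suppress=True)
o=pickle.load(open('o8.pkl','rb'))
a=wonz(o,141.2,107.2,.169); b=onz('scene',367.4,189.1,.169); c=onz('side',310.9,216.5,.169)
for p in (a,b,c): print(p,hop(p))
print(tri([('scene',367.4,189.1),('side',310.9,216.5)]))
for q in ((75,135),(300,95),(300,440),(70,460)): p=wonz(o,110+q[0]/6,60+q[1]/6,.169); print(p,hop(p))
```

```text
[0.5906 0.0775 0.169 ] [-0.1171  0.1451]
[0.5951 0.0822 0.169 ] [-0.1119  0.149 ]
[0.5894 0.0823 0.169 ] [-0.1176  0.1501]
(array([0.5912, 0.0817, 0.1658]), [2.058319418062358, 2.0583194180624025])
[0.6112 0.1    0.169 ] [-0.0933  0.1642]
[0.6169 0.0614 0.169 ] [-0.0935  0.1251]
[0.5701 0.057  0.169 ] [-0.1404  0.128 ]
[0.5644 0.0976 0.169 ] [-0.1398  0.169 ]
```

Dish centre now measures (-85, -6) mm against a computed home of (-85, -6), and it sits symmetrically between the bars, so it is home. Next I move above the lever pad with the fingers shut and the camera side toward the robot.

Request:
{"fn": "move_arm", "kwargs": {"moves": [[0,-10,0,0.18,0],[5,-30,0,0.36,0],[10,-50,0,0.54,0],[20,-70,0,0.72,0],[30,-90,0,0.9,0],[40,-110,0,1.08,0],[55,-130,0,1.26,0],[70,-150,0,1.44,0],[79,-156,0,1.62,0],[79,-156,0,1.8,0]]}}

```text
t: 21.72
ee_pos: [0.5864, 0.0821, 0.2557]
orientation: [180.0, -0.0, -95.2]
force: [-0.7, -0.7, -1.0]
grip_width: 0.001
```

Request:
{"fn": "move_arm", "kwargs": {"moves": [[0,0,0,0.18,0],[0,0,0,0.36,0],[0,0,0,0.54,0],[0,0,0,0.72,0],[0,0,0,0.9,0],[0,0,0,1.08,0],[0,0,0,1.26,0],[0,0,0,1.34,0],[0,0,0,1.34,0]]}}

```text
t: 22.85
ee_pos: [0.5861, 0.0814, 0.2563]
orientation: [180.0, 0.0, -171.6]
force: [0.8, -0.9, -0.4]
grip_width: 0.0
```

```bash
python3 -c "
from h import *
st(9,['scene','side'])
im=cv2.imread('pics/scene9.png'); im2=cv2.imread('pics/side9.png')
cv2.imwrite('pics/c9.png',np.hstack([cv2.resize(im[120:290,260:420],(400,425)),cv2.resize(im2[120:290,240:400],(400,425))]))"
```

```text
t 22.85 p [0.5861 0.0814 0.2563] rpy [ 1.8000e+02  2.0000e-02 -1.7156e+02] F [ 0.82 -0.87 -0.41] hop [-0.121   0.1497] g 0.0
```

View pics/c9.png

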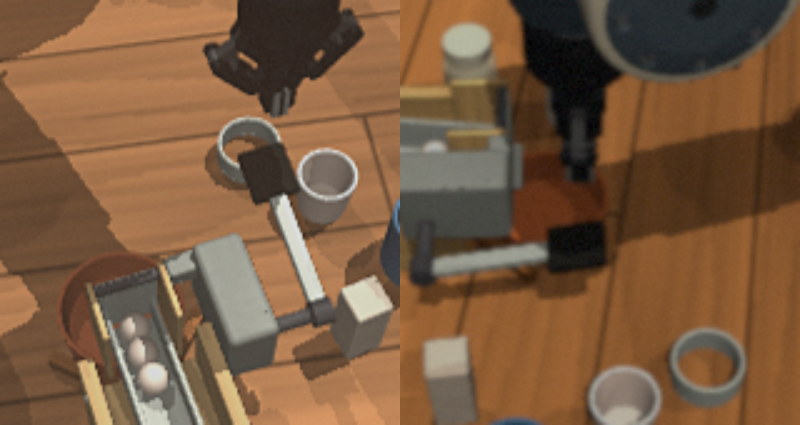

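Request:
{"fn": "move_arm", "kwargs": {"moves": [[0,0,40,0,0],[0,0,65,0,0],[0,0,75,0,0],[0,0,80,0,0],[0,0,84,0,0],[0,0,88,0,0],[0,0,92,0,0],[0,0,92,0,0]]}}

```text
t: 23.95
ee_pos: [0.5862, 0.0813, 0.1644]
orientation: [-180.0, 0.0, -171.5]
force: [-0.0, -0.8, 1.4]
grip_width: -0.002
```

```bash
python3 -c "
from h import *
st(10,['scene','side'])
im=cv2.imread('pics/scene10.png'); im2=cv2.imread('pics/side10.png')
cv2.imwrite('pics/c10.png',np.hstack([cv2.resize(im[120:290,260:420],(400,425)),cv2.resize(im2[120:290,240:400],(400,425))]))"
```

```text
t 23.95 p [0.5862 0.0813 0.1644] rpy [-1.8000e+02  2.0000e-02 -1.7153e+02] F [-0.04 -0.77  1.39] hop [-0.1208  0.1496] g -0.0
```

View pics/c10.png

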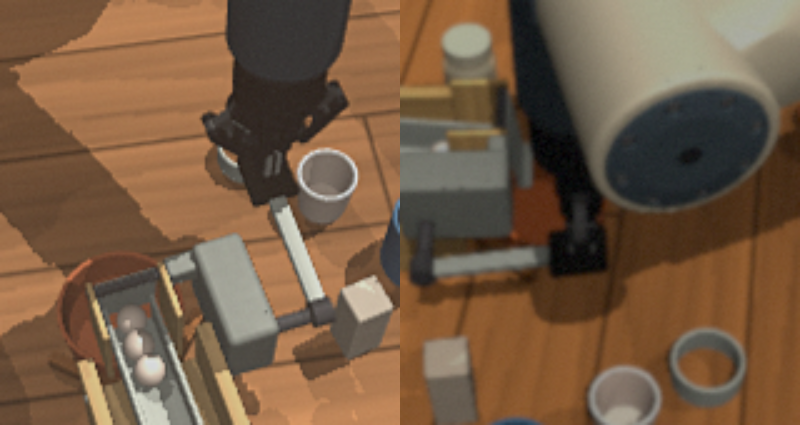

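Request:
{"fn": "move_arm", "kwargs": {"moves": [[0,0,5,0,0],[0,0,10,0,0],[0,0,15,0,0],[0,0,20,0,0],[0,0,25,0,0],[0,0,30,0,0],[0,0,35,0,0],[0,0,40,0,0],[0,0,45,0,0],[0,0,48,0,0]]}}

```text
t: 25.3
ee_pos: [0.587, 0.0815, 0.1166]
orientation: [-180.0, 0.1, -171.5]
force: [-1.5, -0.8, 5.9]
grip_width: -0.002
```

Request:
{"fn": "move_arm", "kwargs": {"moves": [[0,0,3,0,0],[0,0,5,0,0],[0,0,7,0,0],[0,0,7,0,0]]}}

```text
t: 25.8
ee_pos: [0.5879, 0.0817, 0.1103]
orientation: [-180.0, 0.3, -171.5]
force: [0.3, -0.1, 6.4]
grip_width: -0.002
```

Request:
{"fn": "move_arm", "kwargs": {"moves": [[0,0,2,0,0],[0,0,3,0,0],[0,0,3,0,0]]}}

```text
t: 26.18
ee_pos: [0.5883, 0.0817, 0.109]
orientation: [-180.0, 0.4, -171.5]
force: [-3.7, -0.2, 13.9]
grip_width: 0.002
```

```bash
python3 -c "
from h import *
st(11,['scene','side'])
im=cv2.imread('pics/scene11.png'); im2=cv2.imread('pics/side11.png')
cv2.imwrite('pics/c11.png',np.hstack([cv2.resize(im[120:290,260:420],(400,425)),cv2.resize(im2[120:290,240:400],(400,425))]))"
```

```text
t 26.18 p [0.5883 0.0817 0.109 ] rpy [-179.99    0.35 -171.48] F [-3.72 -0.25 13.94] hop [-0.1188  0.1496] g 0.0
```

View pics/c11.png

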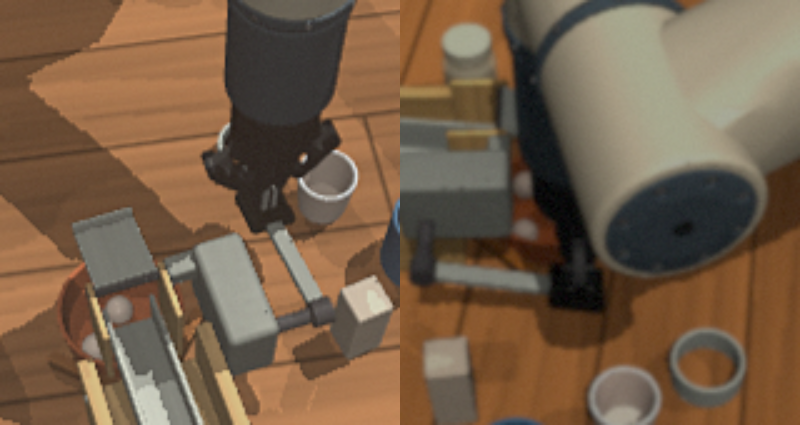

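Request:
{"fn": "move_arm", "kwargs": {"moves": [[0,0,0,0,0],[0,0,0,0,0],[0,0,0,0,0],[0,0,0,0,0],[0,0,0,0,0],[0,0,0,0,0],[0,0,0,0,0],[0,0,0,0,0]]}}

```text
t: 27.28
ee_pos: [0.5883, 0.0817, 0.109]
orientation: [-180.0, 0.4, -171.5]
force: [-3.1, -0.1, 14.7]
grip_width: -0.001
```

```bash
python3 -c "
from h import *
st(12,['scene','side'])
im=cv2.imread('pics/scene12.png'); im2=cv2.imread('pics/side12.png')
cv2.imwrite('pics/c12.png',np.hstack([cv2.resize(im[190:290,260:360],(400,400)),cv2.resize(im2[150:240,260:350],(400,400))]))"
```

```text
t 27.27 p [0.5883 0.0817 0.109 ] rpy [-179.99    0.36 -171.48] F [-3.12 -0.09 14.74] hop [-0.1187  0.1496] g -0.0
```

View pics/c12.png

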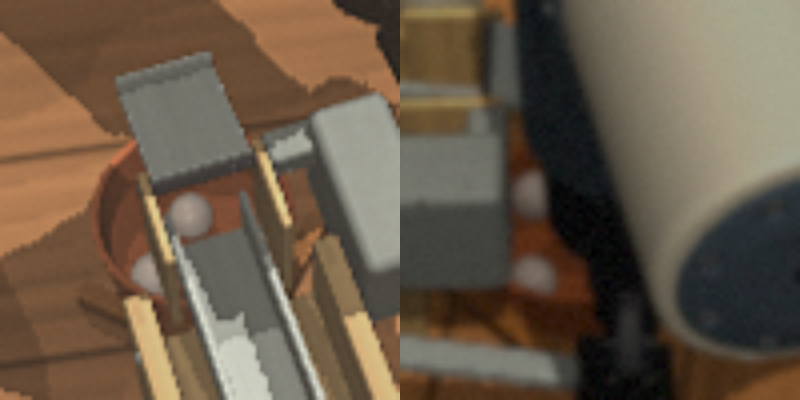

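Request:
{"fn": "move_arm", "kwargs": {"moves": [[0,0,-2,0,0],[0,0,-5,0,0],[0,0,-8,0,0],[0,0,-11,0,0],[0,0,-14,0,0],[0,0,-17,0,0],[0,0,-20,0,0],[0,0,-23,0,0],[0,0,-26,0,0],[0,0,-29,0,0]]}}

```text
t: 28.62
ee_pos: [0.586, 0.0813, 0.1354]
orientation: [-180.0, -0.0, -171.5]
force: [-4.1, -1.1, 5.2]
grip_width: -0.001
```

Request:
{"fn": "move_arm", "kwargs": {"moves": [[0,0,-2,0,0],[0,0,-4,0,0],[0,0,-6,0,0],[0,0,-8,0,0],[0,0,-10,0,0],[0,0,-12,0,0],[0,0,-14,0,0],[0,0,-16,0,0],[0,0,-18,0,0],[0,0,-19,0,0]]}}

```text
t: 29.88
ee_pos: [0.5864, 0.0816, 0.1545]
orientation: [180.0, 0.1, -171.5]
force: [1.9, -0.4, 2.9]
grip_width: 0.006
```

Request:
{"fn": "move_arm", "kwargs": {"moves": [[0,0,-1,0,0],[0,0,-2,0,0],[0,0,-3,0,0],[0,0,-4,0,0],[0,0,-5,0,0],[0,0,-6,0,0],[0,0,-7,0,0],[0,0,-8,0,0],[0,0,-9,0,0],[0,0,-10,0,0]]}}

```text
t: 31.12
ee_pos: [0.586, 0.0813, 0.1643]
orientation: [-180.0, -0.0, -171.5]
force: [1.8, 0.4, 2.9]
grip_width: 0.001
```

```bash
python3 -c "
from h import *
st()"
```

```text
t 31.12 p [0.586  0.0813 0.1643] rpy [-1.8000e+02 -1.0000e-02 -1.7153e+02] F [1.82 0.43 2.86] hop [-0.121   0.1496] g 0.0
```

Request:
{"fn": "move_arm", "kwargs": {"moves": [[0,0,-0.7,0,0],[0,0,-1.4,0,0],[0,0,-2.1,0,0],[0,0,-2.8,0,0],[0,0,-3.5,0,0],[0,0,-4.2,0,0],[0,0,-4.9,0,0],[0,0,-5.6,0,0],[0,0,-6.3,0,0],[0,0,-7,0,0]]}}

```text
t: 32.38
ee_pos: [0.586, 0.0814, 0.1713]
orientation: [180.0, -0.0, -171.5]
force: [1.9, -0.6, 2.3]
grip_width: 0.003
```

Request:
{"fn": "move_arm", "kwargs": {"moves": [[0,0,-0.7,0,0],[0,0,-1.4,0,0],[0,0,-2.1,0,0],[0,0,-2.8,0,0],[0,0,-3.5,0,0],[0,0,-4.2,0,0],[0,0,-4.9,0,0],[0,0,-5.6,0,0],[0,0,-6.3,0,0],[0,0,-7,0,0]]}}

```text
t: 33.62
ee_pos: [0.5861, 0.0814, 0.1783]
orientation: [180.0, 0.0, -171.5]
force: [-0.4, 0.3, 0.2]
grip_width: 0.005
```

Request:
{"fn": "move_arm", "kwargs": {"moves": [[0,0,-5,0,0],[0,0,-20,0,0],[0,0,-50,0,0],[0,0,-80,0,0],[40,-30,-100,0,0],[90,-60,-110,0,0],[100,-90,-110,0,0],[100,-120,-110,0,0],[100,-120,-110,0,0]]}}

```text
t: 34.75
ee_pos: [0.5049, -0.0535, 0.2896]
orientation: [-180.0, 0.1, -171.7]
force: [0.0, 0.6, -0.7]
grip_width: 0.003
```

```bash
python3 -c "
from h import *
st(13,['scene','side'])
im=cv2.imread('pics/scene13.png'); im2=cv2.imread('pics/side13.png')
cv2.imwrite('pics/c13.png',np.hstack([cv2.resize(im[120:290,240:400],(400,425)),cv2.resize(im2[120:290,240:400],(400,425))]))"
```

```text
t 34.75 p [ 0.5049 -0.0535  0.2896] rpy [-1.7998e+02  1.0000e-01 -1.7167e+02] F [ 0.02  0.58 -0.7 ] hop [-0.2218  0.0288] g 0.0
```

View pics/c13.png

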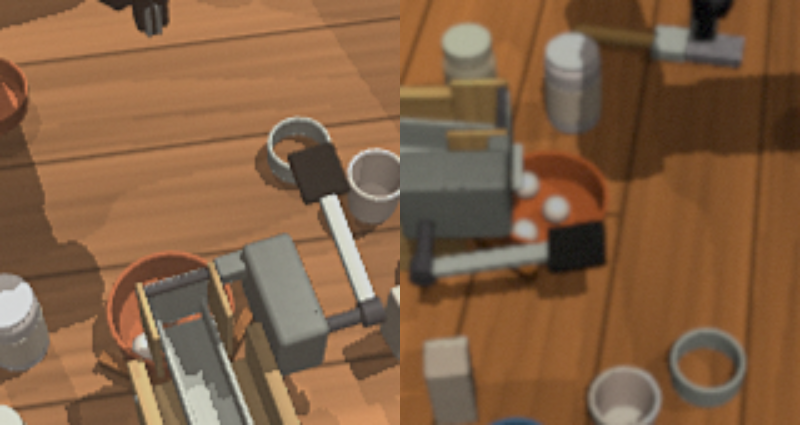

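View pics/scene13.png

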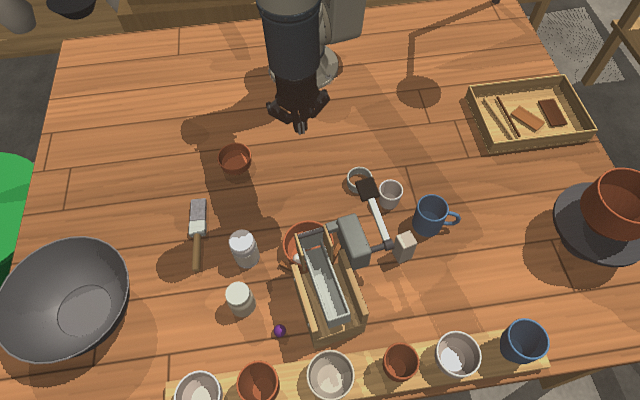

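Three balls are in the dish, the lid is shut and the lever is up. I'll take one more wrist view to confirm the dish is still home.

Request:
{"fn": "move_arm", "kwargs": {"moves": [[-4,-7,10,-0.18,0],[-8,-14,20,-0.36,0],[-12,-21,33,-0.54,0],[-16,-28,33,-0.72,0],[-20,-34,33,-0.9,0],[-20,-34,33,-1.08,0],[-20,-34,33,-1.26,0],[-20,-34,33,-1.44,0],[-20,-34,33,-1.62,0],[-20,-34,33,-1.8,0]]}}

```text
t: 36.1
ee_pos: [0.5299, -0.0817, 0.2556]
orientation: [-180.0, 0.0, -68.0]
force: [0.3, 0.4, 0.4]
grip_width: -0.001
```

Request:
{"fn": "move_arm", "kwargs": {"moves": [[0,0,0,-0.18,0],[0,0,0,-0.36,0],[0,0,0,-0.54,0],[0,0,0,-0.72,0],[0,0,0,-0.9,0],[0,0,0,-1.08,0],[0,0,0,-1.26,0],[0,0,0,-1.34,0],[0,0,0,-1.34,0]]}}

```text
t: 37.22
ee_pos: [0.5298, -0.0819, 0.2555]
orientation: [-180.0, -0.0, 8.4]
force: [-0.5, 0.8, -0.1]
grip_width: 0.0
```

```bash
python3 -c "
from h import *
import pickle
o=st(14,['wrist']); pickle.dump(o,open('o14.pkl','wb'))
a=cv2.imread('pics/wrist14.png'); cv2.imwrite('pics/w14c.png',cv2.resize(a[0:140,235:415],(771,600),interpolation=cv2.INTER_CUBIC))"
```

```text
t 37.23 p [ 0.5298 -0.0819  0.2555] rpy [-1.80e+02 -2.00e-02  8.39e+00] F [-0.53  0.8  -0.05] hop [-0.2015 -0.0031] g 0.0
```

View pics/w14c.png

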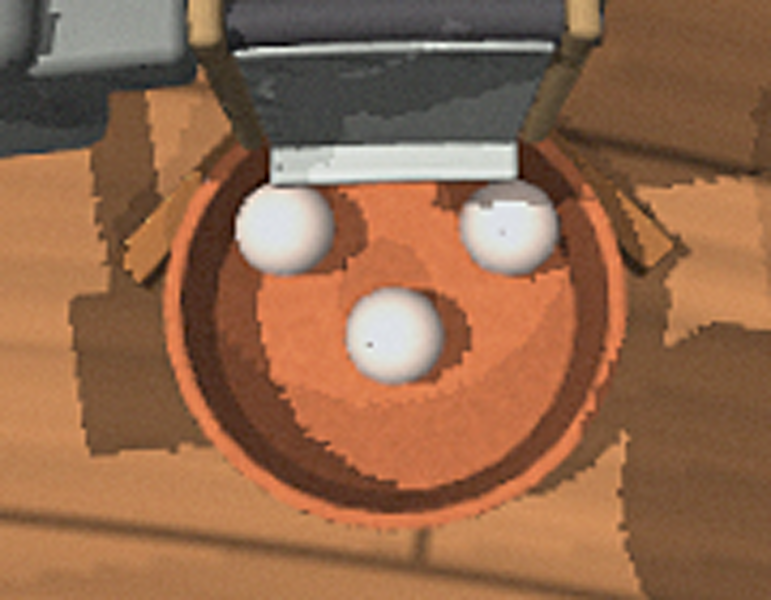

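```bash
python3 -c "
from rig import ctrl
print(ctrl.finish_job())"
```

```text
the job is handed in; nothing more can be done
None
```

The job is handed in at about 37 s: the dish is home in the V stop with all three balls in it, and the lever is back up with the lid shut.

**Pushing the dish:** I pushed it with the open fingers as a fork. The first push stopped short. My estimate of the centreline was about 6 mm off, and a wrist picture showed the dish against one bar only, about 5 mm from home. The forces had looked balanced and suggested it was home, so that reading was wrong. I pushed again on the corrected line. The wrist view then put the dish centre within about 1 mm of the computed home, with the two bars symmetric about it.

**Lever and lid:** With the fingers shut, I pressed the pad down to its stop (TCP at 109 mm, about 14 N) and held it about 1.5 s. I then eased it up over about 5 s, at about 6 mm/s near the end, until the contact force faded to nothing.

**Last checks:**
- The wrist view showed three white balls in the dish, which was still centred between the bars, and the lid shut.
- The trough was empty and the lever was at rest in the scene view.
- The bystanders looked unmoved by eye; I did not measure them.
- I saw no impact as the lid closed, but I had no direct measure of how softly it shut.

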